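# Put the plug-in timer away in the drawer

## Robot

A 7-joint arm with a two-finger parallel gripper is mounted at the origin on the work surface. World frame = base frame: x ahead of the robot, y to its left, z up, the work surface at z = 0. Lengths are in mm, angles in rad, forces in N, time in s.
With the tool pointing down it reaches from about 350 to 900 mm from the base axis. Payload 8.1 kg.
Tool frame: the origin (TCP) lies midway between the tips of the shut fingers; the grasp point (between the pads) lies 19 mm behind it; x points along the fingers, z is the direction in which the jaws open and shut, and the axes are right-handed (so a half turn about x gives the same grasp; the last joint's range is limited). The gripper opens to 92 mm and grips with 3 to 60 N. Pads are 19 mm wide; open, the fingers measure 130 mm over their backs; the gripper's body (75 mm by 190 mm) begins 47 mm behind the grasp point.
Start: joints at [1.229, 0.434, 0.025, 1.573, -0.012, 1.134, -0.075], TCP at [147.81, -607.284, 226.742] pointing down, gripper open.
Joint ranges: [-2.62, 2.62], [-0.44, 2.09], [-1.27, 1.32], [0.08, 2.57], [-1.32, 4.46], [0.12, 2], [-2.74, 2.74]. Speed limits (rad/s): [2.22, 2.22, 3.01, 3.01, 3.14, 3.14, 3.14].

## Interface

Orientations are given as a rotation vector (axis times angle).
In Python, from bench import robot gives the robot as it stands.
- The arm moves only by the tool arm_command, never from a script. Its argument "plan" is a list of rows, each a list of 3 entries, a list of its own where there are three numbers: the turn, a rotation vector about the world's x, y, z in degrees, then the shift along the world's x, y, z in m, then the finger opening in m, from 0 to 0.0918. In form: [[[ax, ay, az], [x, y, z], hand], ...]. A call has 1 to 10 rows; each row shifts and turns the commanded pose from where the row before left it; what a row does not reach is not made up. A row lasts 1/8 s, in which the tool goes at most 62.5 mm and 10.7 degrees, less where a joint would pass 70% of its speed; a pose out of reach is approached as far as the arm can. A call is refused whole if a number of a shift passes 0.0625 or a number of a turn 10.7, either way. A call with a gripper value outside its range is refused whole. The fingers move at their own pace and stop on an object; "force" is the grip in N (left out, the last holds). Time passes only in rows, so rows that do not move let the fingers close. It gives the time, the measured TCP pose, the force and the opening at its end, in the units of the state.
- robot.read_state(): the state, without advancing time (a new reading comes with each control period).
- robot.read_camera(name): name is "scene" or "top" or "wrist"; returns (picture, depth): 480x640x3 uint8, red, green, blue; 480x640 float32, mm along the optical axis (not along the pixel's ray), 0 where there is no reading.
- robot.camera_info(name): a dict with "mtx" (3x3 intrinsics, pixels), "extrinsics" (4x4, takes a point from camera to world coordinates); the wrist camera has in their place "hand_eye" (4x4, takes a point from camera to tool coordinates, whose origin is the TCP and whose axes are the tool frame's). Camera axes: x right, y down, z forward; pixel columns grow to the right and rows downward; lengths in mm; the calibration is good to about 2 mm. A picture is of the moment at which its call begins: read the wrist's pose just before it. camera_info takes no time and is no camera call.
- robot.close_job(): hands the job in, once; it reports no verdict.
The state is a dict: "time": time; "joint_positions": joint angles; "joint_vel": joint speeds; "joint_torque": joint torques, N m; "tool_pos": TCP position; "ee_rot": TCP orientation; "wrist_force": force on the tool from outside, world axes, zero at the start; "moment": the same for the moment, N m; "opening": finger opening in mm.
Only numpy, scipy, OpenCV 4.12 (cv2) and the standard library are available. Lean on these libraries where they do the work, as an engineer would, in place of code of your own. Each camera call takes 0.05 s, during which the arm holds its last target.

## Task

Put the plug-in timer, the one with the round dial and the little toggle switch, into the open top drawer of the small bench chest, setting it down gently (not dropped) with its dial still uppermost. Then slide the drawer fully shut.

Things in the scene. Friction and masses are not known exactly. Their poses are not given: they have to be found in the camera images.
- timer_center (a point): Centre, 30 mm above the underside, of the plug-in timer: loose white block lying dial up, 62 mm high, 0.2 kg. Body 96 long (own x), 56 wide (own y: grip across), sides 19 to 53 mm above the underside; below it a 46 mm square black pin cover, on top a grey dial of 44 mm, a socket, a steel toggle at +x; z up. Not the adapter nearby (same width, 84 long, two sockets, no dial or toggle).
- chest_drawer0 (a joint): How far the top drawer of the small grey two-drawer chest stands open, in m: 0 shut, starts between 0.15 and 0.18; at most 0.19. It slides with light friction (about 1 N) and stays where it is left.
- drawer_spot (a point): On the inner floor of the top drawer of the grey two-drawer chest, moving with it: centre line, 72 mm behind the inner face of its front. Own x points into the chest (shutting), z up. Inside 225 long, 218 wide; walls 63 high, front 72. The chest (top 85 mm above this floor, 73 headroom) covers what is not pulled out: open by q, the inside is clear from 72 mm before to q - 78 mm behind this point.
- chest_drawer0_handle (a point): Middle of the steel bar handle of the top drawer, moving with it: a level bar along own y, 120 mm long and 11 mm thick, 35 mm before the outer face of the front and 25 mm below its top edge. Own x points into the chest. It can be pushed from in front by fingers pointing down.

How it is judged:
By the outcome, as a careful person would: the job done as asked, in the order asked, and still so for the second after the job is handed in, with the robot touching nothing.
It also fails if it takes over 54 s, if anything falls off the work surface, if the arm or the gripper's body presses on something with over 40 N, if the wrist force passes 120 N, or if a joint passes its speed limit or range.

## Working session

There is one attempt and no reset: what is moved stays moved. The work goes in short steps, Python scripts to look and compute and a tool call to move; the robot and the scene stay as the last step left them, time stands still between calls to the robot, and variables do not carry over. Pictures are saved under pics/ and viewed, and the job is handed in when it is done.

Besides the shell and the picture viewer there is one more tool, called after "Emit:" by a JSON object that holds its "name" and its "arguments". arm_command: Moves the arm, as the interface text tells. Its arguments: {"type":"object","properties":{"plan":{"type":"array"},"force":{"type":"number"}},"required":["plan"]}

```bash
ls; mkdir -p pics
python3 - <<'E'
from bench import robot
import cv2,numpy as np
s=robot.read_state();print({k:np.round(v,3) for k,v in s.items()})
for n in("scene","top","wrist"):
    i=robot.camera_info(n);print(n,{k:np.round(v,3).tolist() for k,v in i.items() if k in("mtx","extrinsics","hand_eye")})
    p,d=robot.read_camera(n);cv2.imwrite(f"pics/{n}0.png",p[:,:,::-1]);np.save(f"{n}0.npy",d)
E
```

```text
pics
{'time': np.float64(0.0), 'joint_positions': array([ 1.229,  0.435,  0.025,  1.574, -0.012,  1.134, -0.075]), 'joint_vel': array([-0.001, -0.001, -0.002, -0.001,  0.   ,  0.001, -0.   ]), 'joint_torque': array([-1.0000e-03, -6.6785e+01,  9.8500e-01, -3.1445e+01, -6.0000e-02,
        4.3000e-02,  0.0000e+00]), 'tool_pos': array([ 147.65 , -606.78 ,  225.958]), 'ee_rot': array([ 1.032,  1.314, -1.031]), 'wrist_force': array([-0.077,  0.196, -0.264]), 'moment': array([-0.016,  0.032, -0.035]), 'opening': np.float64(91.909)}
scene {'mtx': [[587.255, 0.0, 309.698], [0.0, 587.255, 249.486], [0.0, 0.0, 1.0]], 'extrinsics': [[0.675, 0.629, -0.386, 1082.187], [0.738, -0.575, 0.354, -493.904], [0.001, -0.524, -0.852, 1164.814], [0.0, 0.0, 0.0, 1.0]]}
top {'mtx': [[503.591, 0.0, 316.677], [0.0, 503.591, 235.25], [0.0, 0.0, 1.0]], 'extrinsics': [[0.019, -0.992, 0.124, 455.695], [-1.0, -0.017, 0.014, -57.255], [-0.012, -0.124, -0.992, 1144.348], [0.0, 0.0, 0.0, 1.0]]}
wrist {'mtx': [[397.168, 0.0, 325.132], [0.0, 397.168, 241.175], [0.0, 0.0, 1.0]], 'hand_eye': [[0.0, -0.247, 0.969, -158.741], [0.0, -0.969, -0.247, 67.132], [1.0, 0.001, -0.0, -0.826], [0.0, 0.0, 0.0, 1.0]]}
```

View pics/scene0.png

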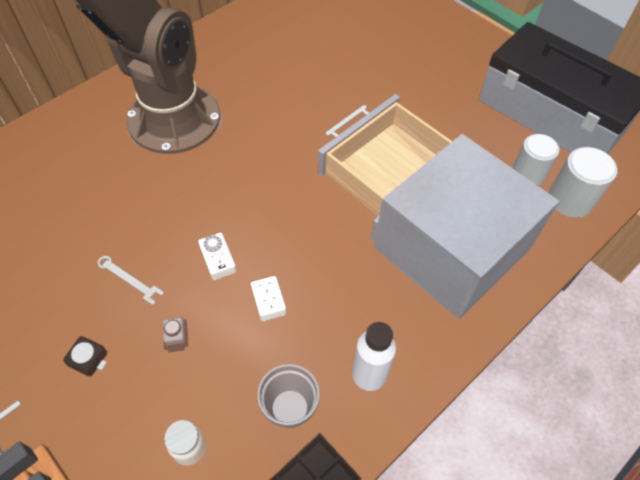

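View pics/top0.png

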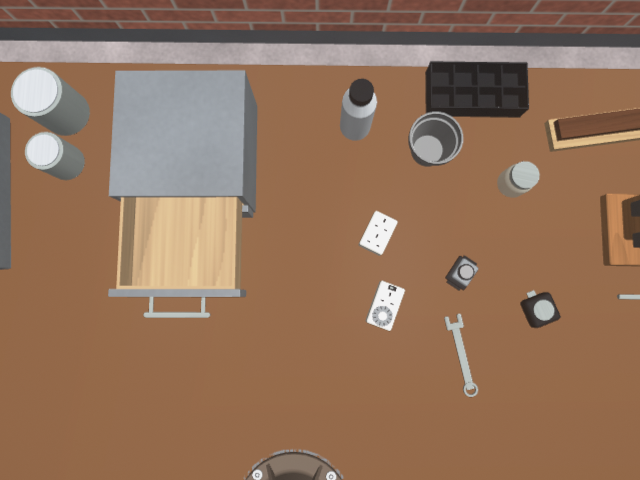

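View pics/wrist0.png

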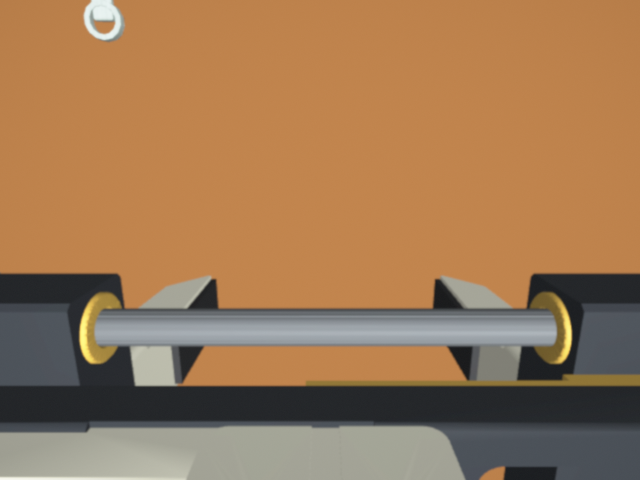

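The top view shows the timer at about (386,305), its dial at (382,316) and the toggle end at (392,288). The adapter is at (379,233). The drawer front edge runs along row ≈293 and the handle bar is at about (177,315).

```bash
cat > h.py <<'E'
import cv2,numpy as np
from bench import robot
from scipy.spatial.transform import Rotation as R
def ray(n,uv,z,T=None):
    i=robot.camera_info(n);E=i["extrinsics"] if T is None else T
    E=np.array(E);K=np.array(i["mtx"]);uv=np.atleast_2d(uv).astype(float)
    d=np.c_[(uv-K[[0,1],2])/K[0,0],np.ones(len(uv))]@E[:3,:3].T
    return E[:3,3]+d*((z-E[2,3])/d[:,2:])
def cloud(n,D,T=None):
    i=robot.camera_info(n);E=np.array(i["extrinsics"] if T is None else T);K=np.array(i["mtx"])
    v,u=np.mgrid[:480,:640];P=np.stack([(u-K[0,2])/K[0,0]*D,(v-K[1,2])/K[1,1]*D,D],-1)
    return P@E[:3,:3].T+E[:3,3]
def wristT(s):
    T=np.eye(4);T[:3,:3]=R.from_rotvec(s["ee_rot"]).as_matrix();T[:3,3]=s["tool_pos"]
    return T@np.array(robot.camera_info("wrist")["hand_eye"])
E
python3 - <<'E'
from h import *
s=robot.read_state();print(R.from_rotvec(s["ee_rot"]).as_matrix().round(3))
img=cv2.imread("pics/top0.png");D=np.load("top0.npy");P=cloud("top",D)
# timer: white mask
hsv=cv2.cvtColor(img,cv2.COLOR_BGR2HSV)
m=((hsv[...,1]<60)&(hsv[...,2]>90)).astype(np.uint8);roi=np.zeros_like(m);roi[270:340,355:415]=1
m=cv2.morphologyEx(m*roi,cv2.MORPH_CLOSE,np.ones((7,7)))
c=max(cv2.findContours(m,0,2)[0],key=cv2.contourArea)
r=cv2.minAreaRect(c);b=cv2.boxPoints(r);print("px",r)
print("tz",P[305,386],np.percentile(P[...,2][m>0],[5,50,95]), "table",P[350,330])
W=ray("top",b,53);print(W.round(1));print("ctr",W.mean(0),[np.linalg.norm(W[i]-W[(i+1)%4]) for i in range(4)])
q=P[(m>0)&(P[...,2]>45)];print("cloud ctr",q.mean(0),len(q))
print("dial",ray("top",[382,316],60),"togg",ray("top",[392,288],55))
# scene
img=cv2.imread("pics/scene0.png");hsv=cv2.cvtColor(img,cv2.COLOR_BGR2HSV)
m=((hsv[...,1]<60)&(hsv[...,2]>90)).astype(np.uint8);roi=np.zeros_like(m);roi[225:285,190:245]=1
m=cv2.morphologyEx(m*roi,cv2.MORPH_CLOSE,np.ones((7,7)))
c=max(cv2.findContours(m,0,2)[0],key=cv2.contourArea)
Q=cloud("scene",np.load("scene0.npy"));q=Q[(m>0)&(Q[...,2]>50)&(Q[...,2]<57)];print("scene",len(q));r=cv2.minAreaRect(q[:,:2].astype(np.float32));print(r,cv2.boxPoints(r))
# drawer/chest in top
for u,v in [(178,245),(178,220),(178,270),(150,293),(178,293),(210,293),(180,150),(118,295),(242,293),(150,315),(177,315),(205,315)]: print((u,v),P[v,u].round(1))
E
```

```text
[[-0.     0.972  0.236]
 [ 0.001  0.236 -0.972]
 [-1.    -0.    -0.001]]
px ((384.9072265625, 305.1466064453125), (27.699726104736328, 45.35077667236328), 19.79887580871582)
tz [ 443.75474233 -193.32094447   50.29889488] [42.36673806 53.88184073 60.55480737] table [341.53237099 -75.30779845  -0.75922224]
[[ 407.4 -146.6   53. ]
 [ 498.8 -179.    53. ]
 [ 479.7 -235.1   53. ]
 [ 388.7 -202.1   53. ]]
ctr [ 443.67130353 -190.68883324   53.        ] [np.float64(97.05367202151662), np.float64(59.20513113083495), np.float64(96.78312639334811), np.float64(58.6191370989326)]
cloud ctr [ 442.85755686 -190.28298469   58.30524417] 1175
dial [[ 420.54964436 -183.67052674   60.        ]] togg [[ 480.2301616  -205.54290005   55.        ]]
scene 607
((443.464111328125, -190.02676391601562), (55.54747772216797, 96.75293731689453), 70.2686538696289) [[ 388.5513  -199.8374 ]
 [ 479.6235  -232.5022 ]
 [ 498.37692 -180.21613]
 [ 407.30472 -147.55133]]
(178, 245) [559.9 245.9 105.2]
(178, 220) [611.9 247.5 109.4]
(178, 270) [508.  243.4 104.3]
(150, 293) [459.4 273.3 178.8]
(178, 293) [460.4 219.4 179.3]
(210, 293) [461.5 158.2 178.9]
(180, 150) [737.9 226.7 191.5]
(118, 295) [454.5 336.3 174.3]
(242, 293) [462.9 101.8 148.9]
(150, 315) [417.  278.6 155.8]
(177, 315) [418.  225.8 156.1]
(205, 315) [419.1 170.9 157.4]
```

Run:
```python
import cv2
a=cv2.imread("pics/top0.png")
cv2.imwrite("pics/top0a.png",cv2.resize(a[60:330,100:260],None,fx=2.2,fy=2.2,interpolation=2))
cv2.imwrite("pics/top0b.png",cv2.resize(a[200:340,340:420],None,fx=4,fy=4,interpolation=2))
```

```text
(no output)
```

View pics/top0b.png

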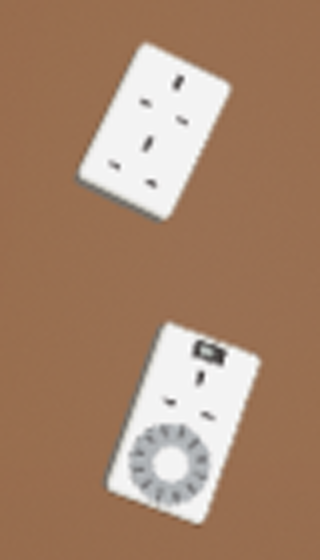

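View pics/top0a.png

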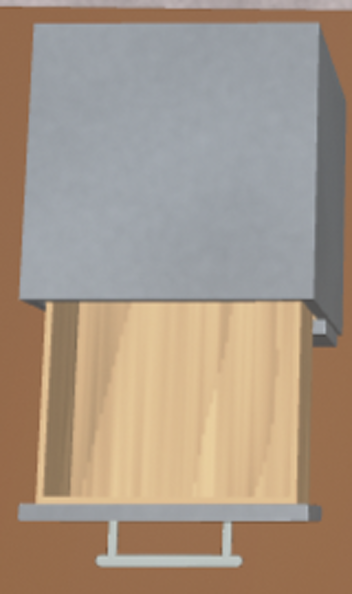

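Run:
```python
from h import *
for n in("top","scene"):
    P=cloud(n,np.load(n+"0.npy")).reshape(-1,3)
    def sel(x0,x1,y0,y1,z0,z1): 
        return P[(P[:,0]>x0)&(P[:,0]<x1)&(P[:,1]>y0)&(P[:,1]<y1)&(P[:,2]>z0)&(P[:,2]<z1)]
    for name,b in dict(front=(435,500,80,360,172,184),handle=(395,435,140,310,145,165),chesttop=(550,950,60,400,184,200),floor=(490,580,160,300,98,116),walls=(480,620,80,360,160,176)).items():
        q=sel(*b)
        if len(q)<5: print(n,name,len(q));continue
        r=cv2.minAreaRect(q[:,:2].astype(np.float32));print(n,name,len(q),"ctr",np.round(r[0],1),"size",np.round(r[1],1),"ang",round(r[2],2),"z",np.percentile(q[:,2],[5,50,95]).round(1),"x",np.percentile(q[:,0],[1,50,99]).round(1),"y",np.percentile(q[:,1],[1,50,99]).round(1))
```

```text
top front 1056 ctr [464.1 228.9] size [ 19.2 254.4] ang 1.07 z [174.5 177.4 180.2] x [452.6 461.3 470. ] y [104.7 229.  352.9]
top handle 438 ctr [424.7 228.1] size [ 21.4 129.6] ang 1.12 z [152.8 156.4 159.5] x [413.  419.4 434.3] y [164.9 228.4 289.4]
top chesttop 16596 ctr [774.6 234.8] size [256.4 261.8] ang 0.91 z [187.3 190.2 193. ] x [648.3 770.8 899. ] y [106.1 233.7 361.7]
top floor 2898 ctr [535. 230.] size [140.   89.9] ang 89.99 z [102.  105.2 108.4] x [490.8 534.4 578.9] y [161.3 229.7 298.5]
top walls 600 ctr [550.5 230.6] size [138.2 233.6] ang 0.06 z [161.3 167.4 170.7] x [481.7 548.  618.5] y [114.5 338.6 346.2]
scene front 635 ctr [464.7 230.1] size [ 24.5 257. ] ang 0.92 z [173.  177.4 180.8] x [452.  462.9 473. ] y [104.  221.4 353.9]
scene handle 247 ctr [423.1 229.8] size [ 21.7 130.1] ang 0.73 z [149.9 156.  159.9] x [413.3 421.1 433.5] y [165.9 226.9 289.7]
scene chesttop 12987 ctr [774.2 236.4] size [257.4 265.9] ang 1.05 z [187.3 190.6 193.8] x [649.9 782.8 900.7] y [106.2 226.7 363.8]
scene floor 1740 ctr [535.  230.7] size [ 90.  137.9] ang 0.03 z [101.9 105.5 109.2] x [490.6 535.6 579.5] y [163.8 229.6 297.9]
scene walls 520 ctr [550.  232.2] size [139.6 236. ] ang 0.03 z [160.9 166.8 171.1] x [482.3 550.3 617.5] y [114.8 125.2 349.4]
```

Both cameras agree to within about 1 mm. The timer is at (443.5, -190.3), with its body top at 53 and its x axis at about -20°. The drawer floor is at z = 105, with yaw about 1°, the inner face of its front at x ≈ 468, and the handle bar at x ≈ 418.5, y ≈ 228, z ≈ 152. I'm moving above the timer.

Emit:
{"name": "arm_command", "arguments": {"plan": [[[0,0,-3],[0.015,0.02,0],0.0918],[[0,0,-3],[0.03,0.042,0],0.0918],[[0,0,-3],[0.03,0.042,0],0.0918],[[0,0,-3],[0.03,0.042,0],0.0918],[[0,0,-3],[0.03,0.042,0],0.0918],[[0,0,-3],[0.03,0.042,0],0.0918],[[0,0,-3],[0.03,0.042,0],0.0918],[[0,0,-3],[0.03,0.042,0],0.0918],[[0,0,-3],[0.03,0.042,0],0.0918],[[0,0,-3],[0.02,0.03,0],0.0918]], "force": 25}}

```text
time: 1.4
tool_pos: [423.9, -219.0, 226.7]
ee_rot: [1.416, 1.061, -1.415]
wrist_force: [0.7, -0.7, -0.7]
opening: 92.0
```

Emit:
{"name": "arm_command", "arguments": {"plan": [[[0,0,-2],[0.01,0.015,0],0.0918],[[0,0,-1.4],[0.01,0.015,0],0.0918],[[0,0,0],[0,0,0],0.0918],[[0,0,0],[0,0,0],0.0918]]}}

```text
time: 1.9
tool_pos: [442.2, -192.0, 226.6]
ee_rot: [1.458, 1.026, -1.459]
wrist_force: [0.1, -0.1, -0.3]
opening: 91.8
```

```bash
cat > look.py <<'E'
from h import *
import sys
tag=sys.argv[1]
for n in sys.argv[2:]:
    s=robot.read_state();p,d=robot.read_camera(n);cv2.imwrite(f"pics/{n}{tag}.png",p[:,:,::-1]);np.save(f"{n}{tag}.npy",d);np.save(f"T{n}{tag}.npy",wristT(s))
s=robot.read_state();M=R.from_rotvec(s["ee_rot"]).as_matrix()
print(s["time"],s["tool_pos"].round(1),"force",s["wrist_force"].round(1),"open",s["opening"].round(1),"jaw ang",np.degrees(np.arctan2(M[1,2],M[0,2])).round(2),"toolx",M[:,0].round(3),"q",np.round(s["joint_positions"],2))
E
python3 look.py 1 wrist
```

```text
Traceback (most recent call last):
  File "look.py", line 7, in <module>
    print(s["time"],s["tool_pos"].round(1),"force",s["wrist_force"].round(1),"open",s["opening"].round(1),"jaw ang",np.degrees(np.arctan2(M[1,2],M[0,2])).round(2),"toolx",M[:,0].round(3),"q",np.round(s["joint_positions"],2))
                                                                                    ^^^^^^^^^^^^^^^^^^
AttributeError: 'float' object has no attribute 'round'
```

View pics/wrist1.png

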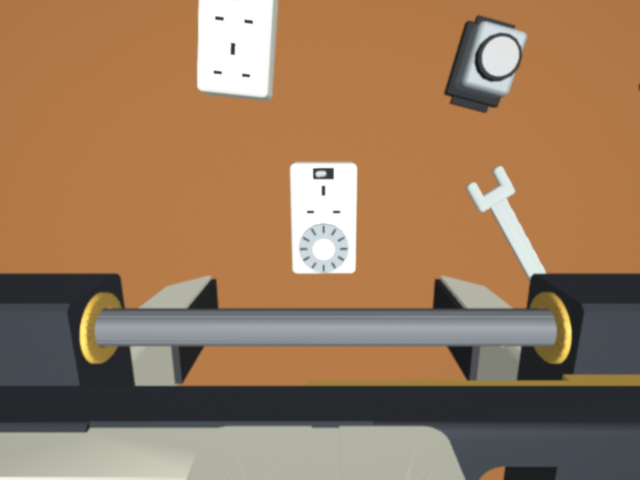

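The wrist view shows the timer at about (323,218), between the jaws and square to them. The dial end is at the bottom and the toggle is at the top.

```bash
sed -i 's/s\["opening"\].round(1)/round(float(s["opening"]),1)/' look.py; python3 look.py x
python3 - <<'E'
from h import *
T=np.load("Twrist1.npy");img=cv2.imread("pics/wrist1.png")
hsv=cv2.cvtColor(img,cv2.COLOR_BGR2HSV);m=((hsv[...,1]<60)&(hsv[...,2]>90)).astype(np.uint8);roi=np.zeros_like(m);roi[150:290,280:370]=1
m=cv2.morphologyEx(m*roi,cv2.MORPH_CLOSE,np.ones((15,15)))*roi
c=max(cv2.findContours(m,0,2)[0],key=cv2.contourArea);r=cv2.minAreaRect(c);W=ray("wrist",cv2.boxPoints(r),53,T)
print(r,W.mean(0),[np.linalg.norm(W[i]-W[(i+1)%4]).round(1) for i in range(4)])
for i in(0,1): e=W[i+1]-W[i];print(np.degrees(np.arctan2(e[1],e[0])))
P=cloud("wrist",np.load("wrist1.npy"),T);q=P[(m>0)];print(np.percentile(q[:,2],[5,50,95]))
E
```

```text
1.95 [ 442.2 -192.2  226.7] force [0.8 0.5 0.7] open 92.4 jaw ang -109.77 toolx [-0. -0. -1.] q [ 0.42  0.21 -0.15  1.9   0.04  1.03 -1.66]
((323.0, 217.5), (111.0, 66.0), 90.0) [ 443.82007128 -189.39936987   53.        ] [np.float64(54.2), np.float64(96.1), np.float64(58.2), np.float64(96.1)]
-109.69939893405922
161.4063816695845
[51.34753071 54.10585047 60.44540873]
```

Emit:
{"name": "arm_command", "arguments": {"plan": [[[0,0,0],[0.001,0.0015,-0.02],0.0918],[[0,0,0],[0,0,-0.04],0.0918],[[0,0,0],[0,0,-0.04],0.0918],[[0,0,0],[0,0,-0.035],0.0918],[[0,0,0],[0,0,-0.03],0.0918],[[0,0,0],[0,0,-0.02],0.0918],[[0,0,0],[0,0,-0.012],0.0918],[[0,0,0],[0,0,-0.0085],0.0918],[[0,0,0],[0,0,0],0.0918],[[0,0,0],[0,0,0],0.0918]]}}

```text
time: 3.2
tool_pos: [444.2, -190.0, 21.8]
ee_rot: [1.458, 1.025, -1.458]
wrist_force: [-0.3, -1.3, 0.1]
opening: 91.9
```

```bash
python3 look.py 2 wrist
```

```text
3.25 [ 444.3 -190.    21.9] force [ 0.3 -0.2  0.5] open 92.6 jaw ang -109.72 toolx [ 0.001 -0.    -1.   ] q [ 0.39  0.5  -0.12  2.11  0.11  0.53 -1.73]
```

View pics/wrist2.png

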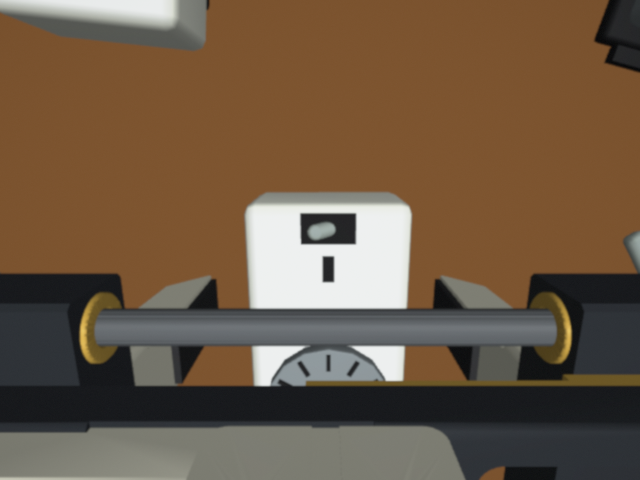

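The timer sits squarely between the pads and spans columns 247–410. I'm closing on it.

Emit:
{"name": "arm_command", "arguments": {"plan": [[[0,0,0],[0,0,0],0.05],[[0,0,0],[0,0,0],0.05],[[0,0,0],[0,0,0],0.05],[[0,0,0],[0,0,0],0.05],[[0,0,0],[0,0,0],0.045],[[0,0,0],[0,0,0],0.045]], "force": 25}}

```text
time: 4.0
tool_pos: [443.8, -189.9, 21.3]
ee_rot: [1.458, 1.026, -1.458]
wrist_force: [-0.3, -0.8, 1.1]
opening: 55.9
```

Emit:
{"name": "arm_command", "arguments": {"plan": [[[0,0,0],[0,0,0.005],0.045],[[0,0,0],[0,0,0.015],0.045],[[0,0,0],[0,0,0.03],0.045],[[0,0,0],[0,0,0.035],0.045],[[0,0,0],[0,0,0.035],0.045],[[0,0,0],[0,0,0.035],0.045],[[0,0,0],[0,0,0.03],0.045],[[0,0,0],[0,0,0.02],0.045],[[0,0,0],[0,0,0.01],0.045],[[0,0,0],[0,0,0],0.045]]}}

```text
time: 5.25
tool_pos: [443.9, -189.8, 236.8]
ee_rot: [1.458, 1.025, -1.457]
wrist_force: [-0.2, 0.5, -2.0]
opening: 55.8
```

```bash
python3 look.py 3 wrist
```

```text
5.3 [ 443.5 -189.7  236. ] force [-0.6 -0.1 -2.1] open 56.0 jaw ang -109.72 toolx [-0.  0. -1.] q [ 0.42  0.2  -0.15  1.89  0.04  1.05 -1.66]
```

View pics/wrist3.png

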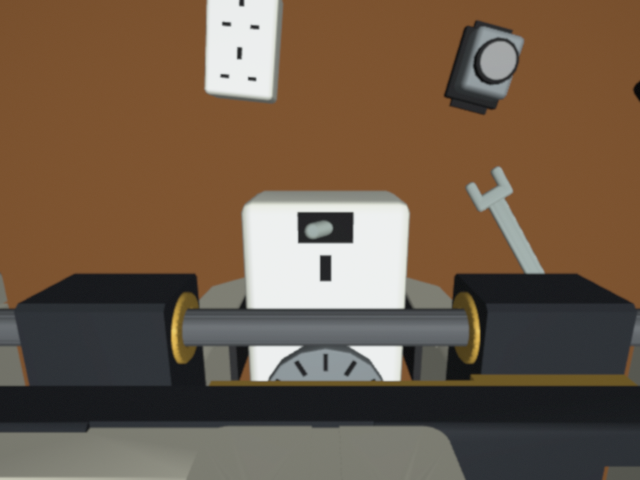

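The timer is held, dial up, and nothing has slipped. I'm carrying it over the drawer.

Emit:
{"name": "arm_command", "arguments": {"plan": [[[0,0,2],[0.005,0.02,0],0.045],[[0,0,2],[0.009,0.04,0],0.045],[[0,0,2],[0.009,0.045,0],0.045],[[0,0,2],[0.01,0.045,0],0.045],[[0,0,2],[0.01,0.045,0],0.045],[[0,0,2],[0.01,0.045,0],0.045],[[0,0,2],[0.01,0.045,0],0.045],[[0,0,2],[0.01,0.045,0],0.045],[[0,0,2],[0.009,0.04,0],0.045],[[0,0,2],[0.005,0.025,0],0.045]]}}

```text
time: 6.55
tool_pos: [529.8, 208.5, 235.4]
ee_rot: [1.201, 1.216, -1.203]
wrist_force: [-0.4, -1.1, -2.1]
opening: 55.8
```

Emit:
{"name": "arm_command", "arguments": {"plan": [[[0,0,0.7],[0.004,0.015,0],0.045],[[0,0,0],[0,0.01,0],0.045],[[0,0,0],[0,0,0],0.045],[[0,0,0],[0,0,0],0.045]]}}

```text
time: 7.05
tool_pos: [534.9, 228.9, 236.3]
ee_rot: [1.197, 1.216, -1.198]
wrist_force: [0.6, 0.1, -2.4]
opening: 55.9
```

```bash
python3 look.py 4 wrist scene
```

```text
7.15 [535.  229.1 236.4] force [-0.4 -0.5 -2.6] open 55.7 jaw ang -89.11 toolx [ 0.    -0.001 -1.   ] q [-0.2   0.39 -0.41  1.64  0.17  1.14 -2.21]
```

View pics/wrist4.png

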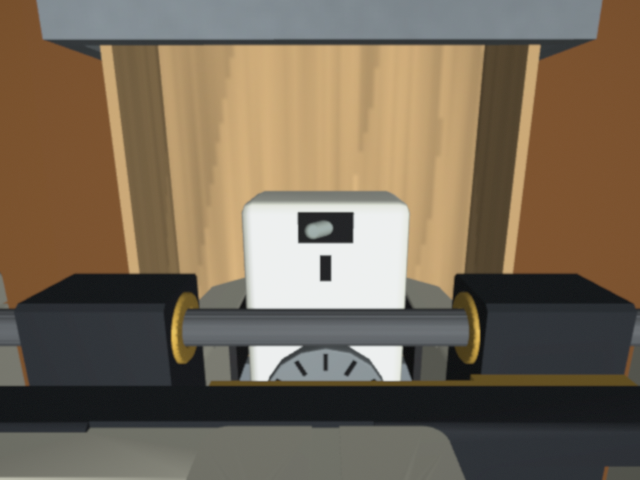

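View pics/scene4.png

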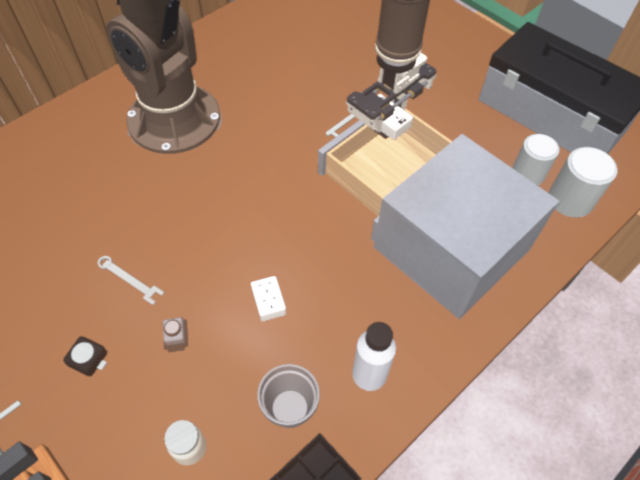

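The wrist view shows the timer centred in the drawer (columns 245–407, with the walls at about 110 and 535), clear of the chest edge near row 40. I'm lowering it.

Emit:
{"name": "arm_command", "arguments": {"plan": [[[0,0,0],[0,0,-0.01],0.045],[[0,0,0],[0,0,-0.02],0.045],[[0,0,0],[0,0,-0.025],0.045],[[0,0,0],[0,0,-0.02],0.045],[[0,0,0],[0,0,-0.015],0.045],[[0,0,0],[0,0,-0.007],0.045],[[0,0,0],[0,0,-0.005],0.045],[[0,0,0],[0,0,0],0.045],[[0,0,0],[0,0,0],0.045]]}}

```text
time: 8.28
tool_pos: [535.2, 230.4, 134.8]
ee_rot: [1.197, 1.217, -1.196]
wrist_force: [0.0, -0.2, -1.8]
opening: 56.1
```

Emit:
{"name": "arm_command", "arguments": {"plan": [[[0,0,0],[0,0,-0.002],0.045],[[0,0,0],[0,0,-0.002],0.045],[[0,0,0],[0,0,0],0.045]]}}

```text
time: 8.65
tool_pos: [534.7, 230.1, 130.1]
ee_rot: [1.196, 1.217, -1.197]
wrist_force: [-0.5, 1.0, -2.6]
opening: 55.9
```

Emit:
{"name": "arm_command", "arguments": {"plan": [[[0,0,0],[0,0,-0.001],0.045],[[0,0,0],[0,0,-0.001],0.045],[[0,0,0],[0,0,0],0.045]]}}

```text
time: 9.02
tool_pos: [534.7, 230.2, 128.1]
ee_rot: [1.196, 1.217, -1.197]
wrist_force: [-0.4, 0.7, -2.0]
opening: 55.8
```

Emit:
{"name": "arm_command", "arguments": {"plan": [[[0,0,0],[0,0,-0.001],0.045],[[0,0,0],[0,0,0],0.045]]}}

```text
time: 9.28
tool_pos: [534.7, 230.2, 127.2]
ee_rot: [1.196, 1.217, -1.197]
wrist_force: [0.0, -0.1, -1.8]
opening: 56.1
```

Emit:
{"name": "arm_command", "arguments": {"plan": [[[0,0,0],[0,0,-0.0005],0.045],[[0,0,0],[0,0,0],0.045]]}}

```text
time: 9.52
tool_pos: [534.8, 230.2, 126.7]
ee_rot: [1.197, 1.217, -1.197]
wrist_force: [-0.4, -0.0, -3.0]
opening: 55.6
```

Emit:
{"name": "arm_command", "arguments": {"plan": [[[0,0,0],[0,0,-0.0005],0.045],[[0,0,0],[0,0,0],0.045]]}}

```text
time: 9.78
tool_pos: [534.9, 230.2, 126.3]
ee_rot: [1.197, 1.217, -1.197]
wrist_force: [-0.0, -0.1, -0.1]
opening: 55.6
```

Emit:
{"name": "arm_command", "arguments": {"plan": [[[0,0,0],[0,0,-0.0005],0.045],[[0,0,0],[0,0,0],0.045]]}}

```text
time: 10.02
tool_pos: [535.2, 230.2, 126.3]
ee_rot: [1.197, 1.217, -1.196]
wrist_force: [-0.2, 0.0, 5.5]
opening: 55.8
```

The timer is down on the floor: the force went from -2 N to +5.5 N at z = 126.3, against an expected 126.5. I'm releasing it and backing straight up.

Emit:
{"name": "arm_command", "arguments": {"plan": [[[0,0,0],[0,0,0],0.06],[[0,0,0],[0,0,0],0.07],[[0,0,0],[0,0,0],0.08],[[0,0,0],[0,0,0],0.085],[[0,0,0],[0,0,0],0.085]]}}

```text
time: 10.65
tool_pos: [534.8, 230.2, 125.7]
ee_rot: [1.197, 1.217, -1.197]
wrist_force: [0.5, 0.1, 1.0]
opening: 84.8
```

Emit:
{"name": "arm_command", "arguments": {"plan": [[[0,0,0],[0,0,0.005],0.085],[[0,0,0],[0,0,0.015],0.085],[[0,0,0],[0,0,0.03],0.085],[[0,0,0],[0,0,0.04],0.085],[[0,0,0],[0,0,0.03],0.085],[[0,0,0],[0,0,0.01],0.085],[[0,0,0],[0,0,0],0.085]]}}

```text
time: 11.52
tool_pos: [535.0, 230.3, 256.3]
ee_rot: [1.197, 1.217, -1.196]
wrist_force: [0.6, 0.8, -0.2]
opening: 85.3
```

```bash
python3 look.py 5 wrist
```

```text
11.575 [534.5 230.  255.2] force [ 0.2 -0.9 -0. ] open 84.8 jaw ang -89.03 toolx [-0.001 -0.    -1.   ] q [-0.2   0.38 -0.42  1.61  0.16  1.18 -2.2 ]
```

View pics/wrist5.png

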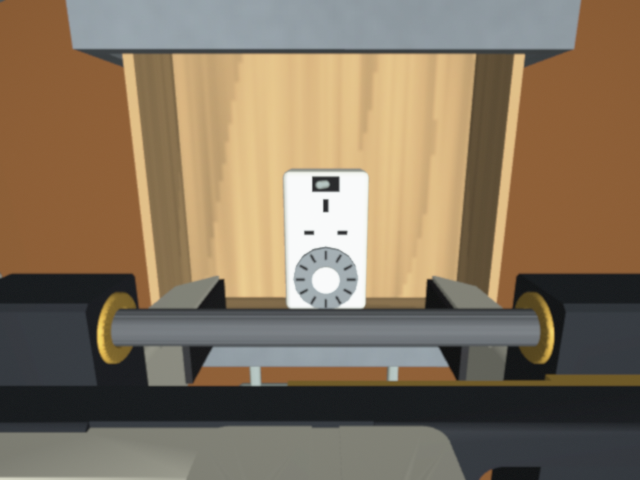

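The timer is lying flat and dial up on the drawer floor, at about (326,240). I'm moving in front of the handle with the fingers closed.

Emit:
{"name": "arm_command", "arguments": {"plan": [[[0,0,0],[-0.01,0,0.005],0.05],[[0,0,0],[-0.025,0,0],0.03],[[0,0,0],[-0.035,0,0],0.01],[[0,0,0],[-0.035,-0.001,0],0],[[0,0,0],[-0.035,-0.001,0],0],[[0,0,0],[-0.02,0,0],0],[[0,0,0],[-0.01,0,0],0],[[0,0,0],[0,0,0],0],[[0,0,0],[0,0,0],0]], "force": 10}}

```text
time: 12.7
tool_pos: [365.7, 228.2, 260.7]
ee_rot: [1.197, 1.217, -1.197]
wrist_force: [0.4, 0.2, -0.4]
opening: 1.7
```

```bash
python3 look.py 6 wrist top
python3 - <<'E'
from h import *
for n,T in(("wrist",np.load("Twrist6.npy")),("top",None)):
    P=cloud(n,np.load(n+"6.npy"),T).reshape(-1,3)
    for name,b in dict(handle=(395,432,140,310,145,165),front=(435,500,80,360,172,184)).items():
        q=P[(P[:,0]>b[0])&(P[:,0]<b[1])&(P[:,1]>b[2])&(P[:,1]<b[3])&(P[:,2]>b[4])&(P[:,2]<b[5])]
        if len(q):print(n,name,len(q),np.percentile(q,[2,50,98],axis=0).round(1).tolist())
E
```

```text
12.8 [365.6 228.2 260.6] force [ 0.5 -0.4 -0.4] open 0.5 jaw ang -89.07 toolx [-0.  0. -1.] q [-0.23  0.12 -0.5   1.93  0.07  1.1  -2.31]
wrist handle 3593 [[413.7, 169.7, 153.9], [419.8, 231.0, 157.3], [430.2, 291.1, 159.3]]
wrist front 12729 [[453.1, 110.3, 174.1], [461.3, 231.4, 178.1], [469.5, 352.2, 179.7]]
top handle 421 [[413.2, 166.0, 151.3], [419.2, 227.5, 156.0], [428.6, 288.5, 160.3]]
top front 1057 [[453.0, 107.0, 173.7], [461.2, 229.2, 177.5], [469.6, 350.4, 181.1]]
```

View pics/wrist6.png

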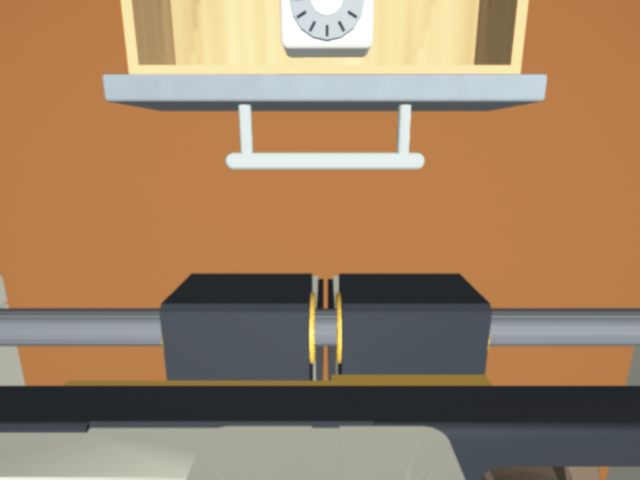

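View pics/top6.png

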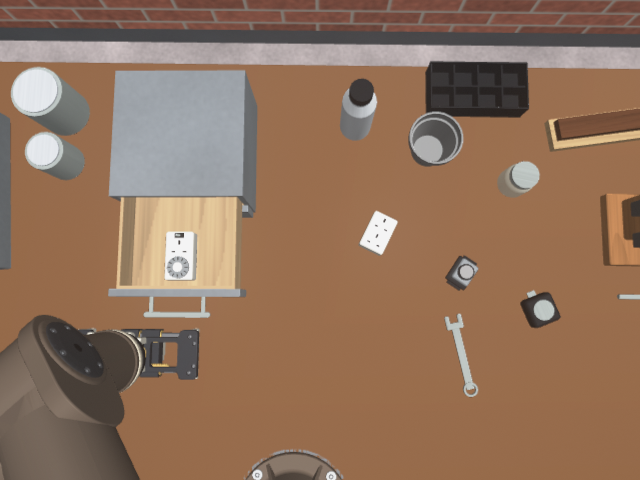

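The drawer hasn't moved. The fingers are shut and lined up with the bar (the wrist view has the bar centre at column 325). I'm descending to z ≈ 134.

Emit:
{"name": "arm_command", "arguments": {"plan": [[[0,0,0],[0,0,-0.01],0],[[0,0,0],[0,0,-0.02],0],[[0,0,0],[0,0,-0.03],0],[[0,0,0],[0,0,-0.03],0],[[0,0,0],[0,0,-0.02],0],[[0,0,0],[0,0,-0.012],0],[[0,0,0],[0,0,-0.005],0],[[0,0,0],[0,0,0],0]]}}

```text
time: 13.8
tool_pos: [364.9, 228.4, 133.8]
ee_rot: [1.197, 1.217, -1.196]
wrist_force: [0.1, 0.0, 0.4]
opening: 0.4
```

Emit:
{"name": "arm_command", "arguments": {"plan": [[[0,0,0],[0.008,0,0],0],[[0,0,0],[0.008,0,0],0],[[0,0,0],[0.005,0,0],0],[[0,0,0],[0.004,0,0],0],[[0,0,0],[0.004,0,0],0],[[0,0,0],[0.004,0,0],0],[[0,0,0],[0.004,0,0],0],[[0,0,0],[0.004,0,0],0],[[0,0,0],[0.004,0,0],0]]}}

```text
time: 14.92
tool_pos: [409.9, 228.3, 133.7]
ee_rot: [1.196, 1.217, -1.197]
wrist_force: [-0.7, 0.0, 0.2]
opening: 0.5
```

Emit:
{"name": "arm_command", "arguments": {"plan": [[[0,0,0],[0.005,0,0],0],[[0,0,0],[0.006,0,0],0],[[0,0,0],[0.007,0,0],0],[[0,0,0],[0.008,0,0],0],[[0,0,0],[0.008,0,0],0],[[0,0,0],[0.008,0,0],0],[[0,0,0],[0.008,0,0],0],[[0,0,0],[0.008,0,0],0],[[0,0,0],[0.008,0.001,0],0],[[0,0,0],[0.008,0,0],0]]}}

```text
time: 16.18
tool_pos: [484.3, 228.9, 133.6]
ee_rot: [1.196, 1.217, -1.197]
wrist_force: [-1.5, -0.2, 0.3]
opening: 0.4
```

```bash
python3 look.py 7 wrist top
```

```text
16.275 [485.1 229.1 133.7] force [ 0.2  0.  -0.3] open 0.4 jaw ang -89.07 toolx [ 0.001  0.    -1.   ] q [-0.22  0.43 -0.42  1.88  0.22  0.88 -2.31]
```

View pics/wrist7.png

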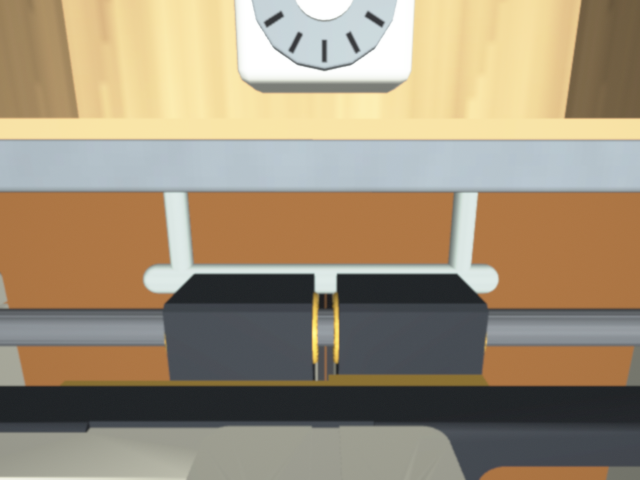

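View pics/top7.png

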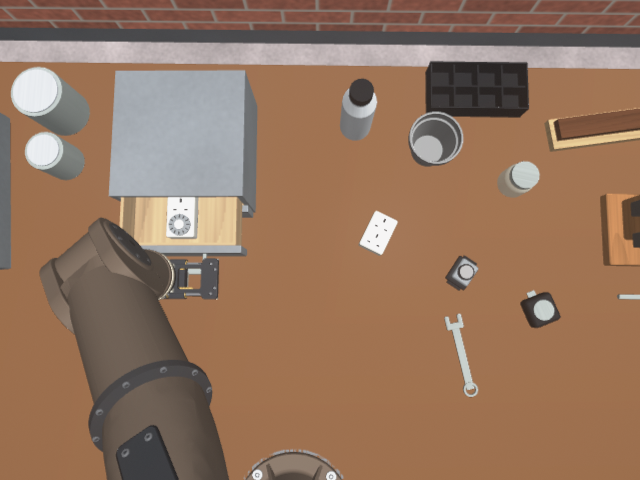

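The drawer is closing and the timer is riding with it, still dial up.

Emit:
{"name": "arm_command", "arguments": {"plan": [[[0,0,0],[0.005,0,0],0],[[0,0,0],[0.006,0,0],0],[[0,0,0],[0.008,0,0],0],[[0,0,0],[0.008,0,0],0],[[0,0,0],[0.008,0.001,0],0],[[0,0,0],[0.008,0,0],0],[[0,0,0],[0.008,0,0],0],[[0,0,0],[0.007,0,0],0],[[0,0,0],[0.006,0,0],0],[[0,0,0],[0.004,0,0],0]]}}

```text
time: 17.52
tool_pos: [552.2, 230.4, 133.7]
ee_rot: [1.197, 1.217, -1.197]
wrist_force: [-0.9, 0.3, 0.1]
opening: 0.4
```

Emit:
{"name": "arm_command", "arguments": {"plan": [[[0,0,0],[0.003,0,0],0],[[0,0,0],[0.003,0,0],0],[[0,0,0],[0.003,0,0],0],[[0,0,0],[0.003,0,0],0]]}}

```text
time: 18.02
tool_pos: [564.0, 230.3, 133.8]
ee_rot: [1.197, 1.217, -1.197]
wrist_force: [-2.1, 1.6, 0.7]
opening: 0.6
```

```bash
python3 look.py 8 top
python3 - <<'E'
from h import *
P=cloud("top",np.load("top8.npy")).reshape(-1,3)
q=P[(P[:,0]>480)&(P[:,0]<645)&(P[:,1]>80)&(P[:,1]<360)&(P[:,2]>173)&(P[:,2]<183)]
print(len(q),np.percentile(q,[2,50,98],axis=0).round(1).tolist())
E
```

```text
18.075 [564.5 230.1 133.8] force [0.5 0.8 0. ] open 0.6 jaw ang -89.04 toolx [ 0.001  0.    -1.   ] q [-0.2   0.53 -0.4   1.7   0.24  0.96 -2.24]
579 [[615.8, 107.5, 174.2], [623.4, 177.4, 177.6], [631.0, 246.6, 181.1]]
```

Emit:
{"name": "arm_command", "arguments": {"plan": [[[0,0,0],[0.002,0,0],0],[[0,0,0],[0.002,0,0],0],[[0,0,0],[0.002,0,0],0],[[0,0,0],[0.002,0,0],0]]}}

```text
time: 18.58
tool_pos: [572.0, 230.2, 133.8]
ee_rot: [1.197, 1.217, -1.197]
wrist_force: [-1.1, 0.7, 0.1]
opening: 0.5
```

Emit:
{"name": "arm_command", "arguments": {"plan": [[[0,0,0],[0.002,0,0],0],[[0,0,0],[0.002,0,0],0],[[0,0,0],[0.001,0,0],0]]}}

```text
time: 18.95
tool_pos: [577.0, 230.3, 133.7]
ee_rot: [1.197, 1.217, -1.197]
wrist_force: [-0.8, -0.2, 0.1]
opening: 0.3
```

Emit:
{"name": "arm_command", "arguments": {"plan": [[[0,0,0],[0.001,0,0],0],[[0,0,0],[0.001,0,0],0]]}}

```text
time: 19.2
tool_pos: [578.8, 230.2, 133.7]
ee_rot: [1.197, 1.217, -1.197]
wrist_force: [-1.0, 0.6, 0.5]
opening: 0.2
```

Emit:
{"name": "arm_command", "arguments": {"plan": [[[0,0,0],[0.001,0,0],0],[[0,0,0],[0.001,0,0],0]]}}

```text
time: 19.45
tool_pos: [580.7, 230.3, 133.7]
ee_rot: [1.196, 1.217, -1.197]
wrist_force: [-4.1, 0.7, 1.8]
opening: 0.3
```

Emit:
{"name": "arm_command", "arguments": {"plan": [[[0,0,0],[0.001,0,0],0],[[0,0,0],[0.0005,0,0],0]]}}

```text
time: 19.7
tool_pos: [580.8, 230.3, 133.7]
ee_rot: [1.194, 1.219, -1.198]
wrist_force: [-8.1, -0.9, 6.0]
opening: 0.8
```

The drawer has reached its stop: position holds at 580.8 while the force rises to 8 N. One more small nudge, then I'll back off and check.

Emit:
{"name": "arm_command", "arguments": {"plan": [[[0,0,0],[0.001,0,0],0],[[0,0,0],[0,0,0],0]]}}

```text
time: 19.95
tool_pos: [580.8, 230.3, 133.7]
ee_rot: [1.193, 1.22, -1.2]
wrist_force: [-10.3, -0.4, 8.5]
opening: 0.6
```

Emit:
{"name": "arm_command", "arguments": {"plan": [[[0,0,0],[-0.003,0,0],0],[[0,0,0],[-0.008,0,0],0],[[0,0,0],[-0.015,0,0],0],[[0,0,0],[-0.03,0,0],0],[[0,0,0],[-0.03,0,0],0],[[0,0,0],[-0.03,0,0],0],[[0,0,0],[-0.03,0,0.01],0],[[0,0,0],[-0.03,0,0.02],0],[[0,0,0],[-0.01,0,0.01],0],[[0,0,0],[0,0,0],0]]}}

```text
time: 21.2
tool_pos: [397.6, 230.4, 174.5]
ee_rot: [1.198, 1.216, -1.195]
wrist_force: [0.8, 0.2, -1.8]
opening: 0.6
```

```bash
python3 look.py 9 wrist top scene
python3 - <<'E'
from h import *
for n,T in(("wrist",np.load("Twrist9.npy")),("top",None),("scene",None)):
    P=cloud(n,np.load(n+"9.npy"),T).reshape(-1,3)
    for name,(x0,x1,z0,z1) in dict(fronttop=(610,660,172,183),handle=(570,612,145,165),chest=(600,920,186,200)).items():
        q=P[(P[:,0]>x0)&(P[:,0]<x1)&(P[:,1]>210)&(P[:,1]<250)&(P[:,2]>z0)&(P[:,2]<z1)]
        if len(q):print(n,name,len(q),np.percentile(q,[2,50,98],axis=0).round(1).tolist())
a=cv2.imread("pics/top9.png");b=cv2.imread("pics/scene9.png")
cv2.imwrite("pics/c9.png",np.hstack([cv2.resize(a[60:260,90:280],(380,400)),cv2.resize(b[90:310,310:560],(400,400))]))
E
```

```text
21.35 [398.1 229.9 173.3] force [-0.2  0.1 -0.3] open 0.5 jaw ang -89.08 toolx [-0. -0. -1.] q [-0.24  0.27 -0.48  2.    0.16  0.91 -2.36]
top fronttop 158 [[631.8, 210.6, 172.8], [638.6, 230.3, 177.2], [645.6, 248.8, 181.5]]
top handle 100 [[592.6, 211.1, 152.3], [596.7, 230.3, 156.4], [601.2, 249.1, 161.0]]
top chest 2524 [[650.8, 210.8, 186.8], [770.8, 229.9, 190.2], [896.4, 249.2, 193.7]]
scene fronttop 58 [[633.0, 212.3, 174.9], [637.5, 230.1, 178.5], [641.9, 248.5, 181.9]]
scene handle 73 [[593.3, 211.9, 150.5], [599.7, 231.2, 157.2], [603.6, 247.9, 160.7]]
scene chest 1954 [[653.1, 210.9, 186.9], [783.0, 229.9, 190.7], [898.4, 249.2, 194.5]]
```

View pics/c9.png

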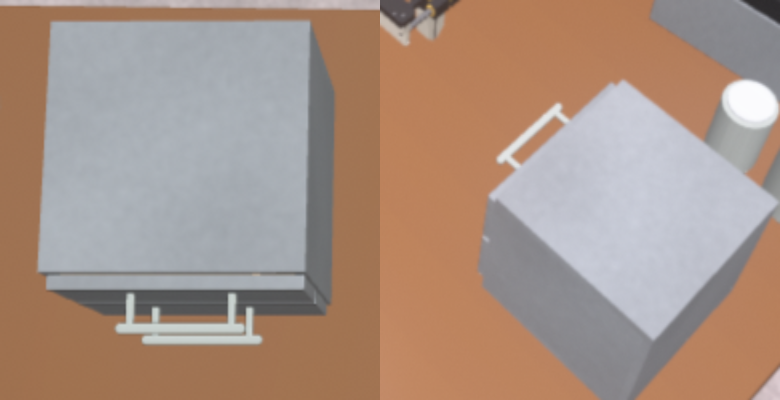

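View pics/wrist9.png

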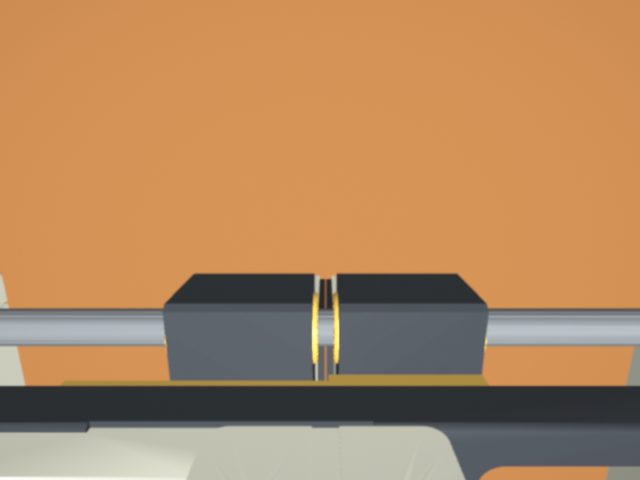

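Before handing in I'll compare the top drawer's bar with the shut bottom drawer's, to confirm it is fully shut.

Run:
```python
from h import *
P=cloud("top",np.load("top9.npy")).reshape(-1,3)
for z0,z1,x0,x1 in((145,165,575,606),(40,100,575,606),(60,90,606,650),(165,184,606,650)):
    q=P[(P[:,0]>x0)&(P[:,0]<x1)&(P[:,1]>190)&(P[:,1]<260)&(P[:,2]>z0)&(P[:,2]<z1)]
    if len(q):print(z0,z1,len(q),np.percentile(q,[2,50,98],axis=0).round(1).tolist())
a=cv2.imread("pics/top9.png");cv2.imwrite("pics/c9b.png",cv2.resize(a[185:240,105:265],(800,275),interpolation=2))
b=cv2.imread("pics/scene9.png");cv2.imwrite("pics/c9c.png",cv2.resize(b[120:270,360:480],(480,600),interpolation=2))
```

```text
145 165 176 [[592.4, 191.4, 152.7], [596.8, 225.2, 156.6], [601.4, 258.5, 160.9]]
40 100 160 [[591.6, 192.2, 69.0], [595.9, 225.2, 73.8], [600.8, 258.6, 77.2]]
60 90 61 [[631.2, 190.7, 63.0], [632.4, 229.5, 75.4], [633.0, 257.8, 89.8]]
165 184 316 [[631.8, 191.8, 167.1], [639.1, 225.7, 176.9], [649.2, 258.7, 181.5]]
```

View pics/c9b.png

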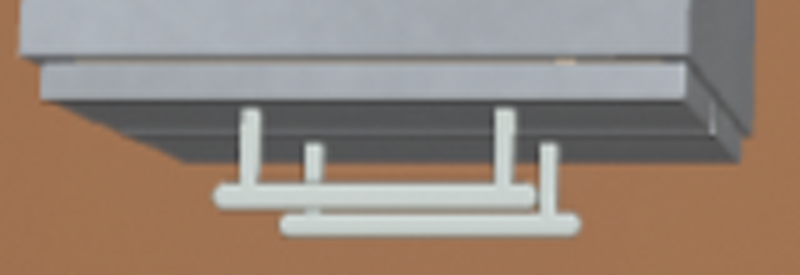

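View pics/c9c.png

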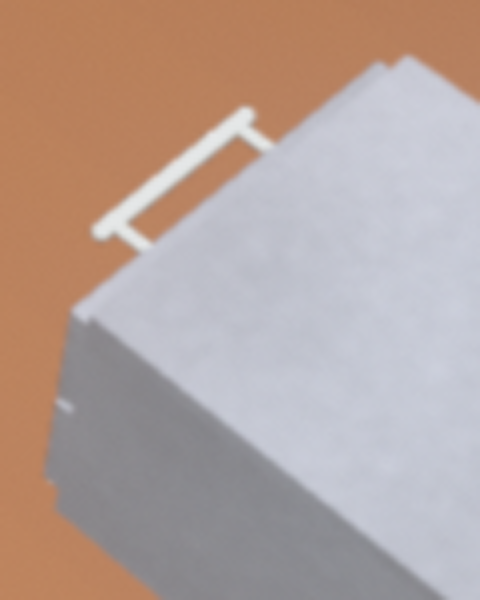

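Run:
```python
from bench import robot
s=robot.read_state();print(s["time"],s["wrist_force"].round(1));print(robot.close_job())
```

```text
21.35 [-0.2  0.1 -0.3]
the job is handed in; nothing more can be done
None
```

The timer is in the top drawer, dial up, and the drawer is shut. I handed the job in at 21.35 s; the system gave no verdict.

**What I did:**
- **Picking up:** I located the timer by its dial and toggle in three camera views that agreed to about 1 mm, and gripped it across its 56 mm width.
- **Setting down:** I lowered it onto the centre line of the drawer floor in 0.5–2 mm steps. It touched down at about 5.5 N before I opened the fingers.
- **Shutting:** I pushed the bar handle slowly with the closed fingers until the drawer stopped, at about 13 N.

**Last checks:**
- **Timer:** After release it lay flat and dial up, and it was still so when the drawer was roughly half shut. I could not see it once the drawer had closed.
- **Drawer:** The front travelled 177 mm. The top bar is at x = 596.8 mm and the shut bottom drawer's bar is at 595.9 mm, so the two are level within measurement error.
- **Small disagreement:** The chest's top edge and the dimensions given suggested the drawer started about 184 mm open, more than the stated 180 mm. I relied on the hard stop and the match with the bottom drawer instead. A hairline gap of about 2 mm still shows behind the top drawer's front.
- **Arm:** It was clear of everything, with the wrist force near zero, when I handed in.

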